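# Change over the open tray on the woodwork bench

## Robot

A 6-joint arm with a two-finger parallel gripper is mounted at the origin on the work surface. World frame = base frame: x ahead of the robot, y to its left, z up, the work surface at z = 0. Lengths are in m, angles in rad, forces in N, time in s.
With the tool pointing down it reaches from about 0.35 to 0.775 m from the base axis. Payload 5.5 kg.
Tool frame: the origin (TCP) lies at the very end of the fingers, on their centre line; the grasp point (between the pads) lies 19 mm behind it; z points along the fingers, y is the line along which they close (so a half turn about z gives the same grasp; the last joint's range is limited). The gripper opens to 85 mm and grips with 20 to 120 N. Pads are 22 mm wide; open, the fingers measure 114 mm over their backs; the gripper's body (76 mm by 85 mm) begins 54 mm behind the grasp point. The pads swing forward as they close: fully open they stand 13 mm farther back than shut.
Start: joints at [1.136, 0.313, 0.046, 1.304, 0, 1.431], TCP at [0.167, 0.55, 0.231] pointing down, gripper open.
Joint ranges: [-2.76, 2.76], [-0.86, 1.69], [-1.03, 1.26], [-2.2, 2.34], [-1.47, 1.5], [-3.14, 3.14]. Speed limits (rad/s): [2.57, 2.57, 3.14, 3.14, 3.14, 3.14].

## Interface

Orientations are given as a unit quaternion [w, x, y, z].
In Python, from workcell import env, cams, ticket, spotter gives the robot as it stands.
- The arm moves only by the tool jog_arm, never from a script. Its argument "increments" is a list that holds one entry, the list of rows, each a list of 7 numbers: the shift along the tool's x, y, z in units of 0.25 m (1.0 is 0.25 m), then the turn, a rotation vector about the tool's x, y, z in units of 180 degrees (1.0 is 180 degrees), then the closure in counts, from 0 (fully open) to 255 (shut). A call has 1 to 20 rows; each row shifts and turns the commanded pose from where the row before left it, along the tool's axes as they then stand; what a row does not reach is not made up. A row lasts 1/10 s, in which the tool goes at most 50 mm and 8.59 degrees, less where a joint would pass 70% of its speed; a pose out of reach is approached as far as the arm can. A call with a number of a shift or a turn outside -1 to 1 is refused whole. A call with a gripper value outside its range is refused whole. The fingers move at their own pace and stop on an object; "force" is the grip in N (left out, the last holds). Time passes only in rows, so rows that do not move let the fingers close. It gives the time, the measured TCP pose, the force, the opening and the grip force at its end, in the units of the state.
- env.get_state(): the state, without advancing time (a new reading comes with each control period).
- cams.read_camera(name): name is "scene" or "top"; returns a dict with "pixels" (480x640x3 uint8, red, green, blue), "fx", "fy", "cx", "cy" (pixels), "k1" (the pictures are not rectified: a ray, as slopes to the right and down, at radius r is drawn at 1 + k1 r^2 times it, then the intrinsics apply), "xyz" and "attitude" of the camera in the world. Camera axes: x right, y down, z forward; pixel columns grow to the right and rows downward; lengths in m; the calibration is good to about 2 mm. A picture is of the moment at which its call begins. There is no depth.
- ticket.hand_in(): hands the job in; it is judged then, once.
Trained networks look in the newest picture that a camera, given by its name, has taken for a name from the list of things; names that differ only in an ending like _2 or _b are one class to them, and where a whole thing is asked for, a point or a joint stands for the part that bears it (a point fixed in the world has none). Each returns a list of dicts, best first, with "conf" (0 to 1); they miss things now and then, are a little off and sometimes report something else, mostly with a low value. They report only what shows in the picture. A call takes as long as a camera call.
- spotter.find_in(target, camera): "uv" ([column, row] in pixels, amid what is visible of it).
- spotter.cut_out(target, camera): "region" (480x640 bool, what is visible of it) and "uv" ([column, row] in pixels, amid what is visible of it).
- spotter.landmark_of(target, camera): "uv" ([column, row] in pixels: a listed point, or the origin of a listed thing).
The state is a dict: "clock": time; "joint_pos": joint angles; "qvel": joint speeds; "tau": joint torques, N m; "tcp_pos": TCP position; "orientation": TCP orientation; "wrist_force": force on the tool from outside, world axes, zero at the start; "ft_torque": the same for the moment, N m; "finger_gap": finger opening in m; "grip_force": force on a finger pad.
Only numpy, scipy, OpenCV 4.12 (cv2) and the standard library are available. Lean on these libraries where they do the work, as an engineer would, in place of code of your own. Each camera call takes 0.05 s, during which the arm holds its last target. There are 200 camera calls.

## Task

A narrow tray has been left standing open on the bench: first push it gently, fully home. Then hook a fingertip behind the raised lip of the wide drill-bit tray and draw it all the way out to its stop, gently and without gripping it, and leave it there. The other narrow tray stays shut, and the things lying about on the housings and bench are left where they are.

Things in the scene. Friction and masses are not known exactly. Their poses are not given: they have to be found in the camera images.
- wide_tray (a joint): The wide tray (drill bits) in the widest of three plywood tray housings. Home or at most 12 mm out at the start. Joint value = how far it is drawn out, 0 (fully home) to 0.120 m (against its stop), straight towards the robot side; light friction (about 2 N), no spring, it stays where left. The tray is 126 mm wide outside, 114 mm inside.
- wide_tray_lip (a point): Moves with the wide tray: middle of its lip's top edge, at the inner (hooking) face, 60 mm above bench. x points level INTO the housing (drawn out along -x), y along the lip. Lip: wooden bar 12 mm thick (lies 0 to 12 mm along -x), 126 mm wide, bottom 11 mm above bench. Behind it (+x) an open finger well 50 mm long, 114 mm wide, floor 17 mm above bench, side and rear walls 50 mm above bench.
- narrow_tray_a (a joint): The narrow tray that has been left standing open (50 to 100 mm out at the start). Joint value = how far it is drawn out, 0 (fully home) to 0.120 m (against its stop), straight towards the robot side; light friction (about 2 N), no spring, it stays where left. The tray is 76 mm wide outside, 64 mm inside.
- narrow_tray_a_lip (a point): Moves with the open narrow tray: middle of its lip's top edge, at the inner (hooking) face, 60 mm above bench. x points level INTO the housing (drawn out along -x), y along the lip. Lip: wooden bar 12 mm thick (lies 0 to 12 mm along -x), 76 mm wide, bottom 11 mm above bench. Behind it (+x) an open finger well 50 mm long, 64 mm wide, floor 17 mm above bench, side and rear walls 50 mm above bench.
- narrow_tray_b (a joint): The other narrow tray, home at the start, to be left home. Joint value = how far it is drawn out, 0 (fully home) to 0.120 m (against its stop), straight towards the robot side; light friction (about 2 N), no spring, it stays where left. The tray is 76 mm wide outside, 64 mm inside.
- narrow_tray_b_lip (a point): Moves with the shut narrow tray: middle of its lip's top edge, at the inner (hooking) face, 60 mm above bench. x points level INTO the housing (drawn out along -x), y along the lip. Lip: wooden bar 12 mm thick (lies 0 to 12 mm along -x), 76 mm wide, bottom 11 mm above bench. Behind it (+x) an open finger well 50 mm long, 64 mm wide, floor 17 mm above bench, side and rear walls 50 mm above bench.
- wide_tray_housing: Fixed plywood housing of wide_tray: 200 mm deep (x), 150 mm wide (y), 75 mm high; origin under its centre, x pointing away from the tray opening, whose face is at x = -100 mm. A base board 10 mm high runs 50 mm further out. The three housings stand side by side in any order, each turned a little.
- narrow_tray_a_housing: Fixed plywood housing of narrow_tray_a: 200 mm deep (x), 100 mm wide (y), 75 mm high; origin under its centre, x pointing away from the tray opening, whose face is at x = -100 mm. A base board 10 mm high runs 50 mm further out. The three housings stand side by side in any order, each turned a little.
- narrow_tray_b_housing: Fixed plywood housing of narrow_tray_b: 200 mm deep (x), 100 mm wide (y), 75 mm high; origin under its centre, x pointing away from the tray opening, whose face is at x = -100 mm. A base board 10 mm high runs 50 mm further out. The three housings stand side by side in any order, each turned a little.
- tape_measure: Bystander: yellow and black tape measure, 55 x 32 x 30 mm, loose, on the wide tray's housing; origin at its underside or on its axis. Leave alone.
- screw_tin: Bystander: low round metal tin, 50 mm across, 32 mm high, loose, on the housing of narrow_tray_a; origin at its underside or on its axis. Leave alone.
- oak_offcut: Bystander: oak offcut, 60 x 45 x 22 mm, loose, on the housing of narrow_tray_b; origin at its underside or on its axis. Leave alone.
- glue_bottle: Bystander: white glue bottle, 56 mm across, 160 mm high, loose, standing on the bench at the left (+y); origin at its underside or on its axis. Leave alone.
- hammer: Bystander: hammer, loose, lying on the bench at the right (-y); origin at its underside or on its axis. Leave alone.
- screwdriver: Bystander: screwdriver, loose, lying on the bench near the robot, right; origin at its underside or on its axis. Leave alone.
- sanding_block: Bystander: cork sanding block, 110 x 65 x 35 mm, loose, lying on the bench near the robot, left; origin at its underside or on its axis. Leave alone.

How it is judged:
On the way, in this order (a step that is already met when the one before it is completed fails the run):
1. the open narrow tray is pushed home (within 8 mm) while the wide tray is still in (value of joint each of narrow_tray_a, narrow_tray_b below 0.008 m and value of joint wide_tray below 0.03 m), for 0.2 s.
2. the wide tray is on its way out, drawn by the fingers (value of joint wide_tray above 0.04 m and contact force between the fingers and wide_tray above 0.2 N).
At the end, for the whole second after the job is handed in: the wide tray is at least 110 mm of its 120 mm out and at rest, both narrow trays are within 8 mm of home, and every bystander is within 25 mm of its start (value of joint wide_tray above 0.11 m and value of joint each of narrow_tray_a, narrow_tray_b below 0.008 m and distance of each of tape_measure, screw_tin, oak_offcut, glue_bottle, hammer, screwdriver, sanding_block from where it was at the start of the episode below 0.025 m and velocity of joint wide_tray between -0.01 and 0.01 m/s and velocity of joint narrow_tray_a between -0.01 and 0.01 m/s and velocity of joint narrow_tray_b between -0.01 and 0.01 m/s); the robot touches nothing.
It fails at once if the wide tray is drawn out more than 30 mm while the narrow tray still stands more than 15 mm open (value of joint wide_tray above 0.03 m and value of joint narrow_tray_a above 0.015 m).
It fails at once if the shut narrow tray is drawn out more than 15 mm (value of joint narrow_tray_b above 0.015 m).
It fails at once if the fingers press on or grip a tray with more than 42 N (contact force between the fingers and wide_tray above 42 N or contact force between the fingers and narrow_tray_a above 42 N or contact force between the fingers and narrow_tray_b above 42 N).
It fails at once if a bystander is moved or lifted more than 25 mm, or the glue bottle tipped (distance of any of tape_measure, screw_tin, oak_offcut, glue_bottle, hammer, screwdriver, sanding_block from where it was at the start of the episode above 0.025 m or angle between glue_bottle's own z axis and vertical above 0.4 rad).
It also fails if it takes over 48 s, if anything falls off the work surface, if the arm or the gripper's body presses on something with over 40 N, if the wrist force passes 120 N, or if a joint passes its speed limit or range.

## Working session

There is one attempt and no reset: what is moved stays moved. The work goes in short steps, Python scripts to look and compute and a tool call to move; the robot and the scene stay as the last step left them, time stands still between calls to the robot, and variables do not carry over. Pictures are saved under pics/ and viewed, at most 10 in all, crops included, and the job is handed in when it is done.

Besides the shell and the picture viewer there is one more tool, called after "Call:" in YAML: its name, and indented under it one key for each argument. jog_arm: Moves the arm, as the interface text tells. Shifts and turns lie within -1 to 1; 1 stands for 0.25 m of shift or 180 degrees of turn. Its arguments: {"type":"object","properties":{"increments":{"type":"array"},"force":{"type":"number"}},"required":["increments"]}

```bash
mkdir -p pics
cat > h.py <<'E'
import numpy as np, cv2
from scipy.spatial.transform import Rotation as R
from workcell import env, cams, ticket, spotter
def rot(q): return R.from_quat([q[1],q[2],q[3],q[0]]).as_matrix()
def ray(c,uv):
    x=(uv[0]-c['cx'])/c['fx']; y=(uv[1]-c['cy'])/c['fy']
    rd=np.hypot(x,y); r=rd
    for _ in range(30): r=rd/(1+c['k1']*r*r)
    s=r/rd if rd>0 else 1
    return rot(c['attitude'])@np.array([x*s,y*s,1])
def at_z(c,uv,z):
    d=ray(c,uv); o=np.array(c['xyz']); return o+d*(z-o[2])/d[2]
def proj(c,p):
    v=rot(c['attitude']).T@(np.array(p)-np.array(c['xyz'])); x,y=v[:2]/v[2]; f=1+c['k1']*(x*x+y*y)
    return np.array([c['cx']+c['fx']*x*f, c['cy']+c['fy']*y*f])
E
python3 - <<'E'
from h import *
print(env.get_state())
for n in ['scene','top']:
    c=cams.read_camera(n); cv2.imwrite(f'pics/{n}0.png',c['pixels'][:,:,::-1])
    print(n,{k:v for k,v in c.items() if k!='pixels'})
    for t in ['wide_tray_lip','narrow_tray_a_lip','wide_tray_housing','narrow_tray_a_housing']:
        z=.06 if 'lip' in t else 0
        for d in spotter.landmark_of(t,n): print(t,round(d['conf'],2),np.round(d['uv'],1),at_z(c,d['uv'],z).round(4))
E
```

```text
{'clock': 0.0, 'joint_pos': array([1.13641101e+00, 3.14011588e-01, 4.49901693e-02, 1.30362186e+00,
       7.14468596e-06, 1.43120384e+00]), 'qvel': array([ 0.00039322,  0.00107992, -0.00060932, -0.00053623,  0.00093522,
       -0.00015747]), 'tau': array([ 9.54989846e-04, -4.80623746e+01,  2.98534584e+01,  1.93364848e-02,
       -1.04776900e-04,  5.27689636e-06]), 'tcp_pos': array([0.16684566, 0.54972336, 0.2304071 ]), 'orientation': array([-2.64830199e-04,  1.46863220e-01,  9.89156379e-01, -8.84694143e-04]), 'wrist_force': array([0.04700595, 0.0655922 , 0.32914746]), 'ft_torque': array([-0.00390798,  0.03893689,  0.03486244]), 'grip_force': 0.0, 'finger_gap': 0.0852529082107012}
scene {'fx': 474.2075804601056, 'fy': 474.2075804601056, 'cx': 319.54047930913674, 'cy': 232.94516422056785, 'k1': -0.08468288817613899, 'xyz': array([1.01697661, 0.12643335, 0.9239968 ]), 'attitude': array([-0.1567945 ,  0.58594131,  0.76536341, -0.21519087])}
wide_tray_lip 0.81 [426.8 270.5] [0.5511 0.2137 0.06  ]
narrow_tray_a_lip 0.7 [237.4 187.1] [ 0.4526 -0.2322  0.06  ]
wide_tray_housing 0.97 [401.8 352.9] [0.7123 0.2004 0.    ]
narrow_tray_a_housing 0.67 [210.5 298.4] [ 0.702  -0.2107  0.    ]
narrow_tray_a_housing 0.62 [237.6 190.3] [ 0.4223 -0.2532  0.    ]
top {'fx': 623.1150119387601, 'fy': 623.1150119387601, 'cx': 325.0913023776538, 'cy': 245.49099170372665, 'k1': -0.13322092842811603, 'xyz': array([ 0.39577559, -0.02957082,  1.61168325]), 'attitude': array([-0.03461686,  0.71371902, -0.69885979,  0.03165178])}
wide_tray_lip 0.97 [230.6 237.3] [0.5573 0.2164 0.06  ]
narrow_tray_a_lip 0.65 [408.4 282.7] [ 0.4528 -0.2312  0.06  ]
wide_tray_housing 0.9 [241.5 176.9] [0.7243 0.203  0.    ]
wide_tray_housing 0.38 [399.1 188. ] [ 0.703  -0.2124  0.    ]
narrow_tray_a_housing 0.8 [396.8 188.1] [ 0.7026 -0.2064  0.    ]
```

View pics/scene0.png

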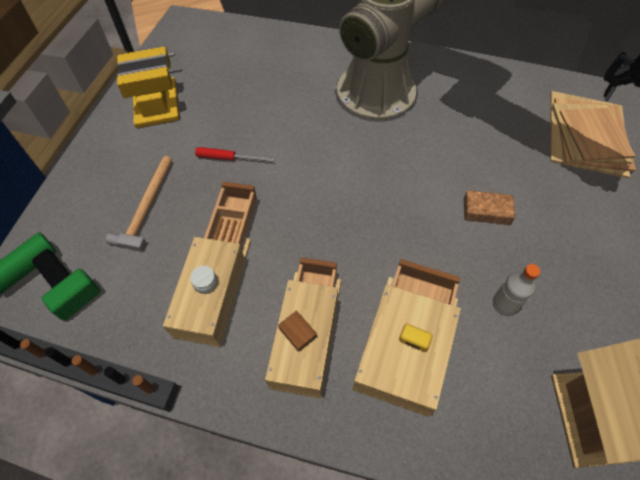

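View pics/top0.png

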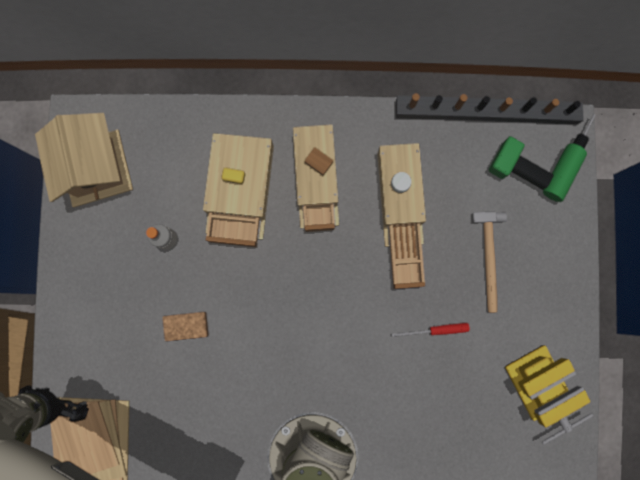

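The top view shows the open narrow tray a at right (lip about 408,283), the wide tray at left (lip about 232,240) and narrow b between them. The arm is clear at lower left. I'll enlarge the two trays to measure their yaw.

Run:
```python
from h import *
im=cv2.imread('pics/top0.png')
a=cv2.resize(im[130:260,190:290],None,fx=4,fy=4,interpolation=cv2.INTER_CUBIC)
b=cv2.resize(im[140:300,370:440],None,fx=3.5,fy=3.5,interpolation=cv2.INTER_CUBIC)
o=np.zeros((560,400+245,3),np.uint8);o[:520,:400]=a;o[:560,400:645]=b
cv2.imwrite('pics/crop.png',o)
```

```text
(no output)
```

View pics/crop.png

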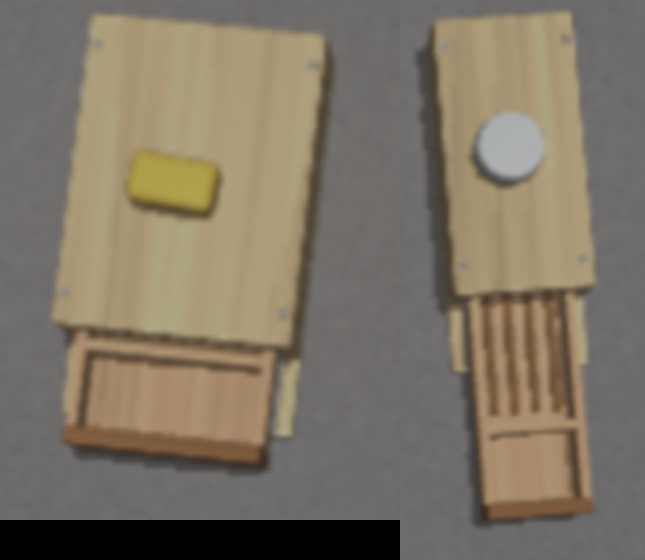

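The crop shows roof corners, wide: (92,16),(327,36),(291,347),(55,324); a: (433,22),(571,13),(594,286),(455,296). The inner lip edges run (66,428)–(268,447) for wide and (485,505)–(590,498) for a.

```bash
cat > m.py <<'E'
from h import *
c=cams.read_camera('top')
W=[(92,16),(327,36),(291,347),(55,324)];A=[(433,22),(571,13),(594,286),(455,296)]
cw=lambda p:(p[0]/4-.375+190,p[1]/4-.375+130)
ca=lambda p:((p[0]-400)/3.5-.36+370,p[1]/3.5-.36+140)
for n,P,f,L in [('wide',W,cw,[(66,428),(268,447)]),('a',A,ca,[(485,505),(590,498)])]:
    q=np.array([at_z(c,f(p),.075)[:2] for p in P]); l=np.array([at_z(c,f(p),.06)[:2] for p in L])
    u=(q[0]+q[1]-q[2]-q[3])/2; v=(q[0]-q[1]+q[3]-q[2])/2
    y1=np.arctan2(u[1],u[0]); y2=np.arctan2(-v[0],v[1])
    print(n,'size',np.linalg.norm(u),np.linalg.norm(v),'yaws',np.degrees([y1,y2]),'ctr',q.mean(0),'lip',l.mean(0),np.linalg.norm(l[0]-l[1]))
    d=l.mean(0)-q.mean(0); t=(2*y1+y2)/3; print('lip in housing frame',d@[np.cos(t),np.sin(t)],d@[-np.sin(t),np.cos(t)])
E
python3 m.py
```

```text
wide size 0.19939030149668807 0.15009398476140015 yaws [-4.43849498 -4.34435402] ctr [0.71507947 0.20301804] lip [0.55307369 0.21444711] 0.12849990383154883
lip in housing frame -0.1624050105434245 -0.0010537086789134016
a size 0.1997681419436058 0.10004761457854658 yaws [5.01142821 5.33780865] ctr [ 0.70066722 -0.21124323] lip [ 0.45223608 -0.23252504] 0.07534298256765481
lip in housing frame -0.24933912231010064 0.0009745504778118051
```

Both fits match the known sizes (wide yaw −4.4°, a yaw +5.1°). Next I turn the tool to a's yaw, shut the fingers, and travel high towards the front.

Call:
jog_arm:
  increments:
    - [[0,0,0,0,0,-0.0306,255],[0,0,0,0,0,-0.0306,255],[0,0,0,0,0,-0.0306,255],[0,0,0,0,0,-0.0306,255],[-0.09,-0.154,0,0,0,0,255],[-0.09,-0.154,0,0,0,0,255],[-0.09,-0.154,0,0,0,0,255],[-0.09,-0.154,0,0,0,0,255],[-0.09,-0.154,0,0,0,0,255],[-0.09,-0.154,0,0,0,0,255],[-0.09,-0.154,0,0,0,0,255],[-0.09,-0.154,0,0,0,0,255],[-0.09,-0.154,0,0,0,0,255],[-0.09,-0.154,0,0,0,0,255],[-0.09,-0.154,0,0,0,0,255],[0,0,0,0,0,0,255]]
  force: 20

```text
clock: 2.15
tcp_pos: [0.4547, 0.1468, 0.2313]
orientation: [0.001, -0.042, 0.999, -0.001]
wrist_force: [-1.5, 0.7, 0.5]
finger_gap: 0.0001
grip_force: 0.0
```

```bash
cat > g.py <<'E'
from h import *
import sys
# usage: g.py x y z yaw_of_tool_y_deg -> total units in tool axes (shift before turn), total turn
s=env.get_state(); M=rot(s['orientation']); p=s['tcp_pos']
print('t',round(s['clock'],2),'tcp',p.round(4),'yaw_y',np.degrees(np.arctan2(M[1,1],M[0,1])).round(2),'tilt',M[:,2].round(4),'F',s['wrist_force'].round(1),'gap',round(s['finger_gap'],4),'q',s['joint_pos'].round(2))
if len(sys.argv)>4:
    x,y,z,w=map(float,sys.argv[1:5]); w=np.radians(w); Y=np.array([np.cos(w),np.sin(w),0]); Z=np.array([0,0,-1.]); T=np.c_[np.cross(Y,Z),Y,Z]
    print('shift',(M.T@(np.array([x,y,z])-p)/.25).round(3),'turn',(R.from_matrix(M.T@T).as_rotvec()/np.pi).round(4), 'shift after turn',(T.T@(np.array([x,y,z])-p)/.25).round(3))
E
python3 g.py .4138 -.2368 .12 95.1
```

```text
t 2.15 tcp [0.4547 0.1468 0.2313] yaw_y 94.76 tilt [ 0.0021 -0.001  -1.    ] F [-1.5  0.7  0.5] gap 0.0001 q [ 0.14  0.12 -0.2   1.25 -0.    0.06]
shift [ 0.291 -1.515  0.446] turn [-0.0004  0.0006 -0.0019] shift after turn [ 0.299 -1.514  0.445]
```

Call:
jog_arm:
  increments:
    - [[0.029,-0.151,0,0,0,-0.002,255],[0.029,-0.151,0,0,0,0,255],[0.029,-0.151,0,0,0,0,255],[0.029,-0.151,0,0,0,0,255],[0.029,-0.151,0,0,0,0,255],[0.029,-0.151,0,0,0,0,255],[0.029,-0.151,0,0,0,0,255],[0.029,-0.151,0,0,0,0,255],[0.029,-0.151,0,0,0,0,255],[0.029,-0.151,0,0,0,0,255],[0,0,0.09,0,0,0,255],[0,0,0.09,0,0,0,255],[0,0,0.09,0,0,0,255],[0,0,0.09,0,0,0,255],[0,0,0.09,0,0,0,255],[0,0,0,0,0,0,255]]

```text
clock: 3.75
tcp_pos: [0.4136, -0.2299, 0.1162]
orientation: [-0.002, -0.048, 0.999, 0.002]
wrist_force: [0.1, 0.8, -0.5]
finger_gap: 0.0
grip_force: 0.0
```

```bash
python3 g.py .4138 -.2368 .035 95.1
```

```text
t 3.75 tcp [ 0.4136 -0.2299  0.1162] yaw_y 95.53 tilt [-0.0042  0.0037 -1.    ] F [ 0.1  0.8 -0.5] gap 0.0 q [-0.68  0.19 -0.41  0.98  0.   -0.77]
shift [ 0.001 -0.029  0.325] turn [ 0.0013 -0.0012  0.0024] shift after turn [ 0.002 -0.027  0.325]
```

Call:
jog_arm:
  increments:
    - [[0,-0.006,0.065,0.0013,-0.0012,0.0024,255],[0,-0.006,0.065,0,0,0,255],[0,-0.005,0.065,0,0,0,255],[0,-0.005,0.065,0,0,0,255],[0,-0.005,0.065,0,0,0,255],[0,0,0,0,0,0,255],[-0.016,0,0,0,0,0,255],[-0.016,0,0,0,0,0,255],[-0.016,0,0,0,0,0,255],[-0.016,0,0,0,0,0,255],[-0.016,0,0,0,0,0,255],[-0.016,0,0,0,0,0,255],[-0.016,0,0,0,0,0,255]]

```text
clock: 5.05
tcp_pos: [0.4443, -0.2365, 0.0377]
orientation: [0.002, -0.044, 0.999, -0.002]
wrist_force: [-2.5, -1.0, 1.1]
finger_gap: -0.0001
grip_force: 1.1
```

```bash
cat >> g.py <<'E'
for n,cx,cy,w in [('a',.7007,-.2112,5.1),('wide',.7151,.2030,-4.4)]:
    d=p[:2]-[cx,cy]; w=np.radians(w); print(n,'frame',(d@[np.cos(w),np.sin(w)]).round(4),(d@[-np.sin(w),np.cos(w)]).round(4))
E
python3 g.py
```

```text
t 5.05 tcp [ 0.4443 -0.2365  0.0377] yaw_y 95.06 tilt [ 0.0039 -0.0036 -1.    ] F [-2.5 -1.   1.1] gap -0.0001 q [-0.65  0.32 -0.46  0.79 -0.   -0.74]
a frame -0.2577 -0.0024
wide frame -0.2363 -0.459
```

Call:
jog_arm:
  increments:
    - [[-0.02,0,0,0,0,0,255],[-0.02,0,0,0,0,0,255],[-0.02,0,0,0,0,0,255],[-0.02,0,0,0,0,0,255],[-0.02,0,0,0,0,0,255],[-0.02,0,0,0,0,0,255],[-0.02,0,0,0,0,0,255],[-0.02,0,0,0,0,0,255],[-0.02,0,0,0,0,0,255],[-0.02,0,0,0,0,0,255],[-0.02,0,0,0,0,0,255],[-0.02,0,0,0,0,0,255],[-0.02,0,0,0,0,0,255],[0,0,0,0,0,0,255],[0,0,0,0,0,0,255]]

```text
clock: 6.55
tcp_pos: [0.5099, -0.231, 0.0383]
orientation: [0.003, -0.044, 0.999, -0.002]
wrist_force: [0.4, 0.1, 0.3]
finger_gap: -0.0002
grip_force: 0.0
```

```bash
python3 g.py
```

```text
t 6.55 tcp [ 0.5099 -0.231   0.0383] yaw_y 95.09 tilt [ 0.0059 -0.0041 -1.    ] F [0.4 0.1 0.3] gap -0.0002 q [-0.57  0.41 -0.31  0.84 -0.   -0.66]
a frame -0.1918 -0.0028
wide frame -0.1713 -0.4485
```

Call:
jog_arm:
  increments:
    - [[-0.01,0,0,0,0,0,255],[-0.01,0,0,0,0,0,255],[-0.01,0,0,0,0,0,255],[-0.01,0,0,0,0,0,255],[-0.01,0,0,0,0,0,255],[-0.006,0,0,0,0,0,255],[-0.004,0,0,0,0,0,255]]

```text
clock: 7.25
tcp_pos: [0.524, -0.2295, 0.0379]
orientation: [0.002, -0.044, 0.999, -0.002]
wrist_force: [-2.2, -0.9, 2.2]
finger_gap: -0.0001
grip_force: 1.0
```

```bash
python3 g.py
```

```text
t 7.25 tcp [ 0.524  -0.2295  0.0379] yaw_y 95.07 tilt [ 0.0041 -0.0037 -1.    ] F [-2.2 -0.9  2.2] gap -0.0001 q [-0.55  0.43 -0.28  0.85 -0.   -0.64]
a frame -0.1777 -0.0025
wide frame -0.1574 -0.4459
```

Call:
jog_arm:
  increments:
    - [[-0.005,0,0,0,0,0,255],[-0.005,0,0,0,0,0,255],[-0.005,0,0,0,0,0,255]]

```text
clock: 7.55
tcp_pos: [0.5275, -0.2292, 0.0379]
orientation: [0.002, -0.044, 0.999, -0.002]
wrist_force: [-4.0, -0.9, 2.3]
finger_gap: -0.0
grip_force: 3.2
```

Call:
jog_arm:
  increments:
    - [[-0.005,0,0,0,0,0,255],[-0.004,0,0,0,0,0,255]]

```text
clock: 7.75
tcp_pos: [0.5275, -0.2291, 0.0379]
orientation: [-0.0, -0.044, 0.999, -0.002]
wrist_force: [-11.1, -2.8, 8.7]
finger_gap: 0.0004
grip_force: 5.7
```

The tray stalled at 11 N about 1 mm from its predicted home position, so a is home. I'll back off and lift.

Call:
jog_arm:
  increments:
    - [[0.03,0,0,0,0,0,255],[0.04,0,0,0,0,0,255],[0,0,-0.12,0,0,0,255],[0,0,-0.13,0,0,0,255],[0,0,-0.13,0,0,0,255],[0,0,-0.13,0,0,0,255],[0,0,-0.13,0,0,0,255],[0,0,-0.1,0,0,0,255],[0,0,0,0,0,0,255]]

```text
clock: 8.65
tcp_pos: [0.5133, -0.2309, 0.2271]
orientation: [0.005, -0.044, 0.999, -0.004]
wrist_force: [0.4, -1.0, 0.1]
finger_gap: -0.0
grip_force: 0.0
```

```bash
python3 g.py .5755 .2137 .222 85.6
python3 - <<'E'
from h import *
for n in ['scene','top']:
    c=cams.read_camera(n); cv2.imwrite(f'pics/{n}1.png',c['pixels'][:,:,::-1])
    for t in ['wide_tray_lip','narrow_tray_a_lip']:
        for d in spotter.landmark_of(t,n): print(n,t,round(d['conf'],2),np.round(d['uv'],1),at_z(c,d['uv'],.06).round(4))
E
```

```text
t 8.65 tcp [ 0.5133 -0.2309  0.2271] yaw_y 95.07 tilt [ 0.0112 -0.0072 -0.9999] F [ 0.4 -1.   0.1] gap -0.0 q [-0.57  0.28 -0.01  1.27 -0.   -0.65]
shift [-0.405  1.749  0.01 ] turn [-0.0023  0.0036  0.0526] shift after turn [-0.111  1.792  0.02 ]
a frame -0.1884 -0.0029
wide frame -0.1679 -0.4481
scene wide_tray_lip 0.83 [428.5 268.9] [0.5467 0.2165 0.06  ]
scene narrow_tray_a_lip 0.87 [222.1 224. ] [ 0.5539 -0.2297  0.06  ]
scene narrow_tray_a_lip 0.39 [202.5 281.6] [ 0.6926 -0.2183  0.06  ]
scene narrow_tray_a_lip 0.35 [303.4 345.3] [0.7651 0.0153 0.06  ]
top wide_tray_lip 0.57 [230.4 237. ] [0.5581 0.2169 0.06  ]
top narrow_tray_a_lip 0.67 [407.2 240.4] [ 0.5587 -0.2271  0.06  ]
top narrow_tray_a_lip 0.62 [315.2 168.2] [0.7379 0.0077 0.06  ]
```

View pics/scene1.png

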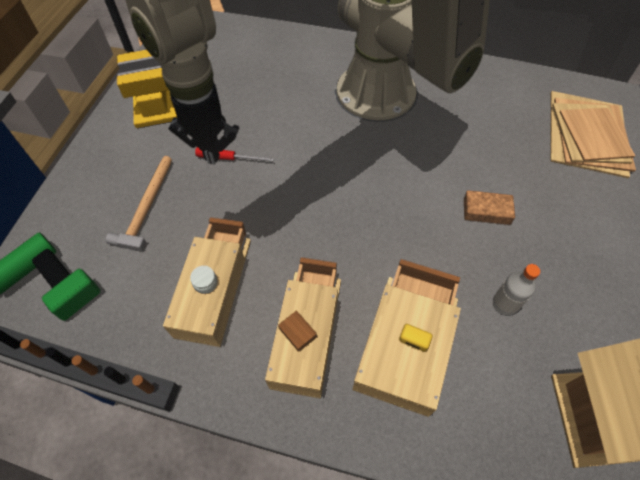

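The picture shows tray a now shut (lip 222,224), standing like b, and nothing else disturbed. Next I move over the wide tray's finger well.

Call:
jog_arm:
  increments:
    - [[0,0,0,-0.0012,0.0018,0.0263,255],[0,0,0,-0.0011,0.0018,0.0263,255],[-0.01,0.163,0,0,0,0,255],[-0.01,0.163,0,0,0,0,255],[-0.01,0.163,0,0,0,0,255],[-0.01,0.163,0,0,0,0,255],[-0.01,0.163,0,0,0,0,255],[-0.01,0.163,0,0,0,0,255],[-0.01,0.163,0,0,0,0,255],[-0.01,0.163,0,0,0,0,255],[-0.01,0.163,0,0,0,0,255],[-0.01,0.163,0,0,0,0,255],[-0.01,0.163,0,0,0,0,255],[0,0,0,0,0,0,255]]

```text
clock: 10.35
tcp_pos: [0.5729, 0.2195, 0.2223]
orientation: [-0.005, 0.036, 0.999, 0.002]
wrist_force: [-0.6, 0.1, -0.3]
finger_gap: -0.0003
grip_force: 0.0
```

```bash
python3 g.py .5755 .2137 .08 85.6
```

```text
t 10.35 tcp [0.5729 0.2195 0.2223] yaw_y 85.92 tilt [-0.009   0.0046 -0.9999] F [-0.6  0.1 -0.3] gap -0.0003 q [0.23 0.4  0.15 1.33 0.01 0.3 ]
shift [-0.018 -0.025  0.569] turn [ 0.0012 -0.003   0.0018] shift after turn [-0.012 -0.022  0.569]
a frame -0.0891 0.4404
wide frame -0.1431 0.0055
```

Descending to z≈0.08 with corrections, then a check before entering the well.

Call:
jog_arm:
  increments:
    - [[-0.006,-0.012,0.095,0.0012,-0.003,0.0018,255],[-0.006,-0.01,0.095,0,0,0,255],[0,0,0.095,0,0,0,255],[0,0,0.095,0,0,0,255],[0,0,0.095,0,0,0,255],[0,0,0.095,0,0,0,255],[0,0,0,0,0,0,255]]

```text
clock: 11.05
tcp_pos: [0.5726, 0.2078, 0.0771]
orientation: [-0.003, 0.042, 0.999, -0.002]
wrist_force: [-0.9, 0.6, -0.2]
finger_gap: -0.0001
grip_force: 0.0
```

```bash
python3 g.py .5755 .2137 .034 85.6
python3 - <<'E'
from h import *
c=cams.read_camera('scene');im=c['pixels'][220:330,360:480,::-1]
cv2.imwrite('pics/s2.png',cv2.resize(im,None,fx=5,fy=5,interpolation=cv2.INTER_CUBIC))
E
```

```text
t 11.05 tcp [0.5726 0.2078 0.0771] yaw_y 85.24 tilt [-0.0063 -0.003  -1.    ] F [-0.9  0.6 -0.2] gap -0.0001 q [ 0.22  0.47 -0.11  1.   -0.    0.3 ]
shift [-0.011  0.025  0.172] turn [-0.0011 -0.0019 -0.002 ] shift after turn [-0.01   0.025  0.172]
a frame -0.0904 0.4287
wide frame -0.1425 -0.0062
```

View pics/s2.png

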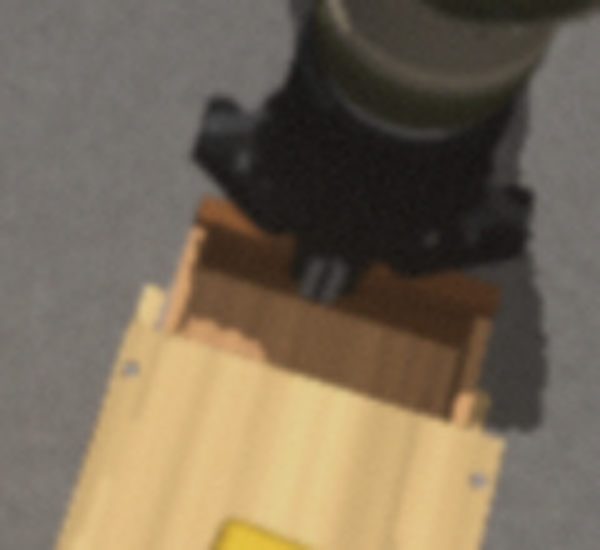

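The picture shows the fingertip (325,280 in the crop) over the open well, behind the lip and clear of the roof. I'll lower it into the well and draw gently until contact.

Call:
jog_arm:
  increments:
    - [[-0.01,0.012,0,-0.0011,-0.0019,-0.002,255],[0,0.008,0.035,0,0,0,255],[0,0,0.035,0,0,0,255],[0,0,0.035,0,0,0,255],[0,0,0.035,0,0,0,255],[0,0,0.025,0,0,0,255],[0,0,0,0,0,0,255],[0.016,0,0,0,0,0,255],[0.016,0,0,0,0,0,255],[0.016,0,0,0,0,0,255],[0.016,0,0,0,0,0,255],[0.016,0,0,0,0,0,255]]

```text
clock: 12.3
tcp_pos: [0.5598, 0.2157, 0.0406]
orientation: [0.005, 0.038, 0.999, 0.001]
wrist_force: [2.4, -0.7, -0.1]
finger_gap: 0.0001
grip_force: 1.1
```

```bash
python3 g.py
```

```text
t 12.3 tcp [0.5598 0.2157 0.0406] yaw_y 85.63 tilt [ 0.01    0.0021 -0.9999] F [ 2.4 -0.7 -0.1] gap 0.0001 q [ 0.23  0.47 -0.2   0.88 -0.    0.31]
a frame -0.1024 0.4377
wide frame -0.1559 0.0007
```

Call:
jog_arm:
  increments:
    - [[0.02,0,0,0,0,0,255],[0.02,0,0,0,0,0,255],[0.02,0,0,0,0,0,255],[0.02,0,0,0,0,0,255],[0.02,0,0,0,0,0,255],[0.02,0,0,0,0,0,255],[0.02,0,0,0,0,0,255],[0.02,0,0,0,0,0,255],[0.02,0,0,0,0,0,255],[0.02,0,0,0,0,0,255],[0.02,0,0,0,0,0,255],[0.02,0,0,0,0,0,255],[0.02,0,0,0,0,0,255],[0.02,0,0,0,0,0,255],[0.02,0,0,0,0,0,255],[0.02,0,0,0,0,0,255],[0.02,0,0,0,0,0,255],[0.02,0,0,0,0,0,255],[0,0,0,0,0,0,255]]

```text
clock: 14.2
tcp_pos: [0.468, 0.2222, 0.0391]
orientation: [0.003, 0.038, 0.999, 0.001]
wrist_force: [0.8, 0.3, -0.6]
finger_gap: -0.0002
grip_force: 0.0
```

```bash
python3 g.py
```

```text
t 14.2 tcp [0.468  0.2222 0.0391] yaw_y 85.66 tilt [ 0.0063  0.0013 -1.    ] F [ 0.8  0.3 -0.6] gap -0.0002 q [ 0.29  0.34 -0.42  0.8  -0.    0.36]
a frame -0.1932 0.4524
wide frame -0.2478 0.0002
```

Small steps up to the stop.

Call:
jog_arm:
  increments:
    - [[0.008,0,0,0,0,0,255],[0.008,0,0,0,0,0,255],[0.006,0,0,0,0,0,255],[0.006,0,0,0,0,0,255],[0.006,0,0,0,0,0,255],[0.004,0,0,0,0,0,255]]

```text
clock: 14.8
tcp_pos: [0.4598, 0.223, 0.0392]
orientation: [0.004, 0.038, 0.999, 0.001]
wrist_force: [2.2, -0.7, -0.6]
finger_gap: -0.0002
grip_force: 1.0
```

Call:
jog_arm:
  increments:
    - [[0.006,0,0,0,0,0,255],[0.006,0,0,0,0,0,255]]

```text
clock: 15.0
tcp_pos: [0.457, 0.2234, 0.0393]
orientation: [0.004, 0.038, 0.999, 0.001]
wrist_force: [1.6, -0.3, -2.2]
finger_gap: -0.0
grip_force: 1.0
```

Call:
jog_arm:
  increments:
    - [[0.005,0,0,0,0,0,255]]

```text
clock: 15.1
tcp_pos: [0.4556, 0.2235, 0.0393]
orientation: [0.004, 0.038, 0.999, 0.001]
wrist_force: [1.8, -0.8, -1.5]
finger_gap: -0.0
grip_force: 1.0
```

Call:
jog_arm:
  increments:
    - [[0.006,0,0,0,0,0,255],[0.006,0,0,0,0,0,255]]

```text
clock: 15.3
tcp_pos: [0.4555, 0.2236, 0.0397]
orientation: [0.007, 0.038, 0.999, 0.001]
wrist_force: [10.5, -3.0, -7.6]
finger_gap: 0.0002
grip_force: 5.6
```

Call:
jog_arm:
  increments:
    - [[0.005,0,0,0,0,0,255]]

```text
clock: 15.4
tcp_pos: [0.4555, 0.2237, 0.0398]
orientation: [0.008, 0.039, 0.999, 0.001]
wrist_force: [13.7, -3.4, -8.9]
finger_gap: -0.0001
grip_force: 6.8
```

It stalls at 0.4555, which is the stop, as predicted. I'll release towards the middle of the well, lift straight out, and check.

Call:
jog_arm:
  increments:
    - [[-0.03,0,0,0,0,0,255],[-0.04,0,0,0,0,0,255],[0,0,0,0,0,0,255],[0,0,-0.06,0,0,0,255],[0,0,-0.1,0,0,0,255],[0,0,-0.13,0,0,0,255],[0,0,-0.13,0,0,0,255],[0,0,-0.13,0,0,0,255],[0,0,-0.13,0,0,0,255],[0,-0.15,0,0,0,0,255],[0,-0.15,0,0,0,0,255],[0,-0.15,0,0,0,0,255],[0,-0.15,0,0,0,0,255],[0,0,0,0,0,0,255],[0,0,0,0,0,0,255]]

```text
clock: 16.9
tcp_pos: [0.4558, 0.0721, 0.209]
orientation: [0.004, 0.039, 0.999, 0.002]
wrist_force: [0.5, 0.5, -0.2]
finger_gap: -0.0
grip_force: 0.0
```

```bash
python3 g.py
python3 - <<'E'
from h import *
c=cams.read_camera('scene'); cv2.imwrite('pics/scene3.png',c['pixels'][:,:,::-1])
for t in ['wide_tray_lip','narrow_tray_a_lip']:
    for d in spotter.landmark_of(t,'scene'): print(t,round(d['conf'],2),np.round(d['uv'],1),at_z(c,d['uv'],.06).round(4))
print(proj(c,[.7151-.271*.997,.2030+.271*.0767,.06]))
E
```

```text
t 16.9 tcp [0.4558 0.0721 0.209 ] yaw_y 85.52 tilt [ 0.0075  0.0027 -1.    ] F [ 0.5  0.5 -0.2] gap -0.0 q [-0.02  0.1  -0.28  1.18  0.    0.06]
a frame -0.2187 0.304
wide frame -0.2485 -0.1504
wide_tray_lip 0.87 [436.6 228.8] [0.4472 0.2189 0.06  ]
narrow_tray_a_lip 0.81 [223.2 222.3] [ 0.5492 -0.229   0.06  ]
[438.99298134 228.43561883]
```

View pics/scene3.png

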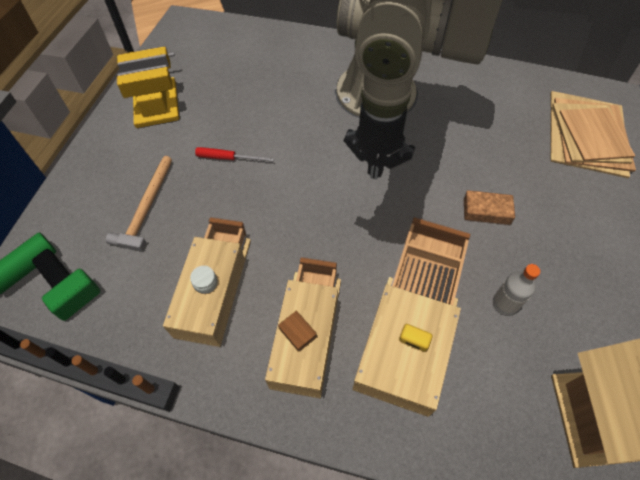

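The wide tray is fully out (lip at 437,229, predicted 439,228). Trays a and b are shut, the bystanders are in place, and the arm is clear.

```bash
python3 -c "
from workcell import ticket; print(ticket.hand_in())"
```

```text
the job is handed in; nothing more can be done
None
```

The open narrow tray is pushed home and the wide tray is drawn out to its stop, with the other narrow tray still shut and nothing else visibly moved. The job is handed in, but no verdict was returned.

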